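Gauge the keg's pressure

ROBOT

A 6-joint arm with a two-finger parallel gripper is mounted at the origin on a cart in front of the work surface, level with it; the furniture and walls round the work are solid. World frame = base frame: x ahead of the robot, y to its left, z up, the work surface at z = 0. Lengths are in m, angles in rad, forces in N, time in s.
With the tool pointing down it reaches from about 0.325 to 0.775 m from the base axis. Payload 5.5 kg.
Tool frame: the origin (TCP) lies between the finger pads; the fingertips stand 8 mm ahead of it and the grasp point (between the pads) lies 11 mm behind it (tcp_to_tips is the distance from the TCP to the fingertips, in m); z points along the fingers, y is the direction in which the jaws open and shut (so a half turn about z gives the same grasp; the last joint's range is limited). The gripper opens to 88 mm and grips with 3 to 60 N. Pads are 20 mm wide; open, the fingers measure 115 mm over their backs; the gripper's body (75 mm by 178 mm) begins 61 mm behind the grasp point.
Start: joints at [1.185, 0.091, 1.231, -0, 1.82, -0.057], TCP at [0.194, 0.568, 0.231] pointing down, gripper open.
Joint ranges: [-2.87, 2.87], [-0.86, 2.18], [0.17, 2.46], [-1.51, 4.65], [0.06, 2.69], [-2.65, 2.65]. Speed limits (rad/s): [2.57, 2.57, 3.01, 3.14, 3.14, 3.14].

INTERFACE

Orientations are given as a unit quaternion [w, x, y, z].
In Python, from bench import * gives the robot as it stands. Calls block until the motion is done:
- move_to(position, orientation): joint-space move of the TCP to a pose.
- move_l(position, speed=0.15, orientation=None): straight line of the TCP; orientation=None keeps the orientation; speed is the mean speed in m/s.
- movej(angles): joint-space move.
- gripper_open() and close(): open the fingers fully, or close them until they stop; the grip force is fixed at half the most.
- hold(seconds).
- inverse_kinematics(position, orientation): joint angles nearest the present ones, or None.
- state(): the state.
- get_image(name): name is "scene" or "top" or "wrist"; returns a dict with "frame" (420x560x3 uint8, blue, green, red), "depth" (420x560 float32, m along the optical axis (not along the pixel's ray), 0 where there is no reading), "camera_matrix" (3x3 intrinsics, pixels), "view" (4x4, takes a point from world to camera coordinates). Camera axes: x right, y up, looking along -z (the intrinsics and any distortion apply to the point x, -y, -z); pixel columns grow to the right and rows downward; lengths in m; the calibration is good to about 2 mm. A picture is of the moment at which its call begins.
A pose or a line that the arm cannot do raises IKError and nothing moves.
- job_done(): hands the job in, once; it reports no verdict.
The state is a dict: "time": time; "joint_pos": joint angles; "dq": joint speeds; "joint_torque": joint torques, N m; "ee_pos": TCP position; "ee_rot": TCP orientation; "ft_force": force on the tool from outside, world axes, zero at the start; "moment": the same for the moment, N m; "finger_gap": finger opening in m.
Only numpy, scipy, OpenCV 4.12 (cv2) and the standard library are available. Lean on these libraries where they do the work, as an engineer would, in place of code of your own. Each camera call takes 0.05 s, during which the arm holds its last target.

TASK

Take the stick gauge out of its stand and press its open lower end squarely down over the valve stem of the keg, firmly enough to seal (between 12 and 22 N, never harder), and keep it pressed for about a second so that the keg's pressure pushes the reading rod out. Then put the gauge back upright in its stand and let go, with the rod still standing out to be read; do not push the keg about or disturb the other things.

Things in the scene. Friction and masses are not known exactly. Their poses are not given: they have to be found in the camera images.
- gauge_grip (a point): the stick gauge: an upright grey plastic barrel 22 mm in diameter with thin black rings over a steel chuck, 98 mm tall in all, 160 g, at first standing mouth down in the stand. This point is on its axis, 78 mm above its mouth, 20 mm below the barrel's top: the place to grip it (the straight barrel runs from 42 mm below this point to 16 mm above it). Its z axis points up along the gauge
- gauge_mouth (a point): centre of the gauge's open lower end, on its axis, 78 mm below gauge_grip. The chuck here is 32 mm wide outside, 26 mm higher up; its socket is 20 mm wide, flared to 25 mm at the mouth. 16 mm inside the mouth is a rubber seal on a spring: it begins to yield at 4 N and gives 3 mm, at 4 N per mm, before it stops hard
- gauge_rod (a joint): the reading rod, thin steel with a 9 mm black cap, in the top of the barrel; value in m: 0 = in (cap 2.5 mm above the barrel), 0.018 = fully out. Its lower end hangs in the socket, 2 mm inside the mouth, and the valve pushes it up as far as the unknown pressure of the keg drives it (about 7 to 18 mm). It takes 3 to 6 N to move and stays where it was pushed
- keg: the keg: a squat steel vessel 127 mm across with a dark band at its foot and a dark rubber ring round its valve; 3 kg, loose on the worktop. Origin under its centre, z axis up.
- keg_top (a point): centre of the flat of the keg's neck (44 mm across), 74 mm above the worktop. From here a brass valve stem, 16 mm in diameter, rises on the keg's upright axis, with a sprung pin in its open end. The stem's end stands 26 to 46 mm above this point; how far differs and is not measured: feel for it. The stem itself does not give way to such forces
- stand_seat (a point): the gauge's stand: a black disc 80 mm across, 12 mm thick, fixed to the worktop, with an upright steel cup on it. This point is the centre of the cup's inner floor, 12 mm above the worktop, on which the gauge's mouth stands. The cup is 38 mm wide inside, a little flared at its rim, 30 mm deep; its rim is 42 mm above the worktop
- lemon: bystander: a lemon lying between the task's things, 71 x 53 x 51 mm; origin underneath
- kitchen_timer: bystander: a wind-up kitchen timer, 56 x 62 x 58 mm; origin under its centre
- mug: bystander: a mug, 82 mm wide, 91 mm tall, with a handle; origin under its centre
- pepper_mill: bystander: a wooden pepper mill, 58 mm wide, 170 mm tall; origin under its centre
- tumbler: bystander: a drinking glass, 81 mm wide, 93 mm tall; origin under its centre
- honey_jar: bystander: a jar with a yellow lid, 71 mm wide, 86 mm tall; origin under its centre
Things that resemble listed ones, but are neither listed nor needed, are in the scene too. Leave any turquoise look-alike of the part that bears gauge_grip alone.

How it is judged:
By the outcome, as a careful person would: the job done as asked, in the order asked, and still so for the second after the job is handed in, with the robot touching nothing.
It also fails if it takes over 56 s, if anything falls off the work surface, if the arm or the gripper's body presses on something with over 40 N, if the wrist force passes 120 N, or if a joint passes its speed limit or range.

## Working session

There is one attempt and no reset: what is moved stays moved. The work goes in short steps, each a Python script; the robot and the scene stay as the last script left them, time stands still between calls to the robot, and variables do not carry over. Pictures are saved under pics/ and viewed, and the job is handed in when it is done.

```bash
ls; mkdir -p pics; python3 - <<'E'
from bench import *
import cv2,numpy as np,pickle
s=state();print({k:(np.round(v,3) if not isinstance(v,dict) else v) for k,v in s.items()})
for n in("scene","top","wrist"):
    im=get_image(n);pickle.dump(im,open(f"pics/{n}0.pkl","wb"));cv2.imwrite(f"pics/{n}0.png",im["frame"])
    print(n,im["camera_matrix"].round(1).tolist(),np.array(im["view"]).round(3).tolist(),im["depth"].min(),im["depth"].max(), [k for k in im])
E
```

```text
pics
{'time': np.float64(0.0), 'joint_pos': array([ 1.185,  0.092,  1.232, -0.   ,  1.82 , -0.057]), 'dq': array([ 0.001, -0.001, -0.003,  0.001,  0.   , -0.001]), 'joint_torque': array([-1.0000e-03, -4.4647e+01, -4.0644e+01,  7.0000e-02,  3.0000e-02,
       -0.0000e+00]), 'ee_pos': array([0.194, 0.568, 0.23 ]), 'ee_rot': array([-0.   ,  0.164,  0.987, -0.001]), 'ft_force': array([ 0.831, -0.592,  0.001]), 'moment': array([-0.01 ,  0.011,  0.016]), 'finger_gap': np.float64(0.088)}
scene [[434.7, 0.0, 277.0], [0.0, 434.7, 208.0], [0.0, 0.0, 1.0]] [[0.691, -0.722, -0.011, -0.324], [0.303, 0.277, 0.912, -0.255], [-0.656, -0.634, 0.41, -0.629], [0.0, 0.0, 0.0, 1.0]] 0.0 2.096411 ['frame', 'depth', 'camera_matrix', 'view']
top [[542.6, 0.0, 268.5], [0.0, 542.6, 222.6], [0.0, 0.0, 1.0]] [[-0.001, -1.0, 0.024, 0.026], [0.989, 0.003, 0.15, -0.544], [-0.15, 0.024, 0.988, -1.251], [0.0, 0.0, 0.0, 1.0]] 0.0 2.220664 ['frame', 'depth', 'camera_matrix', 'view']
wrist [[342.8, 0.0, 279.9], [0.0, 342.8, 208.5], [0.0, 0.0, 1.0]] [[0.322, 0.947, -0.002, -0.599], [-0.914, 0.31, -0.261, 0.032], [-0.247, 0.086, 0.965, -0.389], [0.0, 0.0, 0.0, 1.0]] 0.0 1.411172 ['frame', 'depth', 'camera_matrix', 'view']
```

View pics/scene0.png

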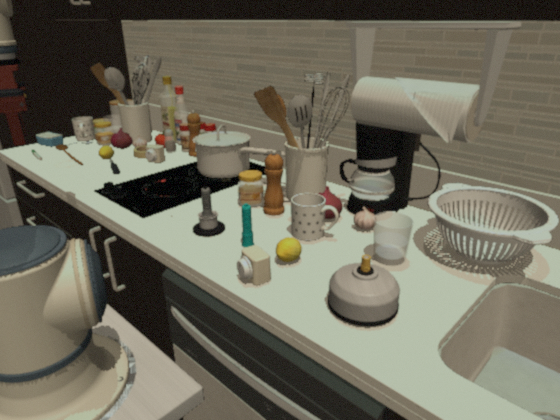

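View pics/top0.png

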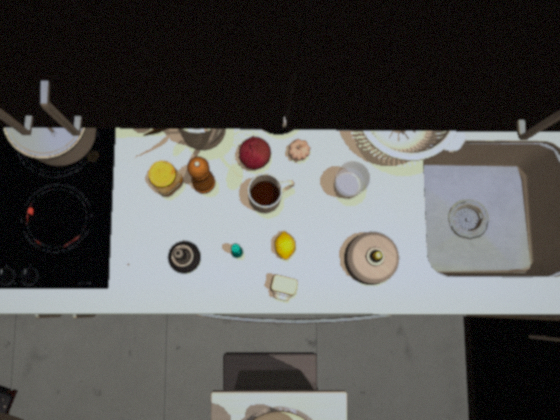

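View pics/wrist0.png

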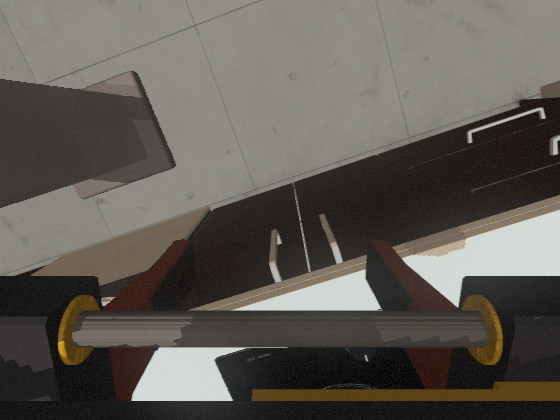

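```bash
cat > h.py <<'E'
import cv2,numpy as np,pickle
def ray(im,u,v):
    K=im["camera_matrix"];V=np.array(im["view"]);R=V[:3,:3];t=V[:3,3]
    d=np.array([(u-K[0,2])/K[0,0],-(v-K[1,2])/K[1,1],-1.0])
    return -R.T@t, R.T@d
def onz(im,u,v,z):
    c,d=ray(im,u,v);return c+d*(z-c[2])/d[2]
def dep(im,u,v):
    c,d=ray(im,u,v);return c+d*im["depth"][int(round(v)),int(round(u))]
def proj(im,p):
    K=im["camera_matrix"];V=np.array(im["view"]);q=V[:3,:3]@np.array(p)+V[:3,3]
    return K[0,0]*q[0]/-q[2]+K[0,2],K[1,1]*-q[1]/-q[2]+K[1,2]
def tri(a,b):
    (c1,d1),(c2,d2)=a,b
    A=np.stack([d1,-d2],1);x=np.linalg.lstsq(A,c2-c1,rcond=None)[0]
    p=c1+d1*x[0];q=c2+d2*x[1];return (p+q)/2,np.linalg.norm(p-q)
def cloud(im):
    K=im["camera_matrix"];V=np.array(im["view"]);h,w=im["depth"].shape
    u,v=np.meshgrid(np.arange(w),np.arange(h));d=im["depth"]
    P=np.stack([(u-K[0,2])/K[0,0]*d,-(v-K[1,2])/K[1,1]*d,-d],-1)
    P=(P-V[:3,3])@V[:3,:3];P[d==0]=np.nan;return P
E
python3 - <<'E'
from h import *
T=pickle.load(open("pics/top0.pkl","rb"));S=pickle.load(open("pics/scene0.pkl","rb"))
for n,im,pts in(("top",T,dict(gtop=(178,252),disc=(183,270),blank=(230,290),tealtop=(236,249),kegtop=(376,255),keg=(372,270),timer=(285,285),lemon=(285,245),mug=(265,192),mill=(199,166))),("scene",S,dict(gtop=(206,190),chuck=(208,220),stem=(366,262),kegn=(366,272),lemon=(289,248)))):
    for k,(u,v) in pts.items(): print(n,k,dep(im,u,v).round(3))
def crop(im,x,y,w,h,n,s):cv2.imwrite(n,cv2.resize(im["frame"][y:y+h,x:x+w],None,fx=s,fy=s,interpolation=cv2.INTER_CUBIC))
a=cv2.resize(S["frame"][170:330,180:420],None,fx=3,fy=3,interpolation=cv2.INTER_CUBIC);cv2.imwrite("pics/sc1.png",a)
b=cv2.resize(T["frame"][215:315,150:410],None,fx=3,fy=3,interpolation=cv2.INTER_CUBIC);cv2.imwrite("pics/tc1.png",b)
E
```

```text
top gtop [0.466 0.229 0.114]
top disc [0.433 0.23  0.015]
top blank [0.386 0.118 0.003]
top tealtop [0.475 0.101 0.099]
top kegtop [ 0.461 -0.216  0.099]
top keg [ 0.43  -0.213  0.066]
top timer [ 0.395 -0.011  0.059]
top lemon [ 0.489 -0.012  0.052]
top mug [0.621 0.034 0.026]
top mill [0.651 0.181 0.158]
scene gtop [0.459 0.22  0.107]
scene chuck [0.452 0.213 0.033]
scene stem [ 0.456 -0.226  0.095]
scene kegn [ 0.452 -0.23   0.079]
scene lemon [ 0.474 -0.03   0.04 ]
```

View pics/sc1.png

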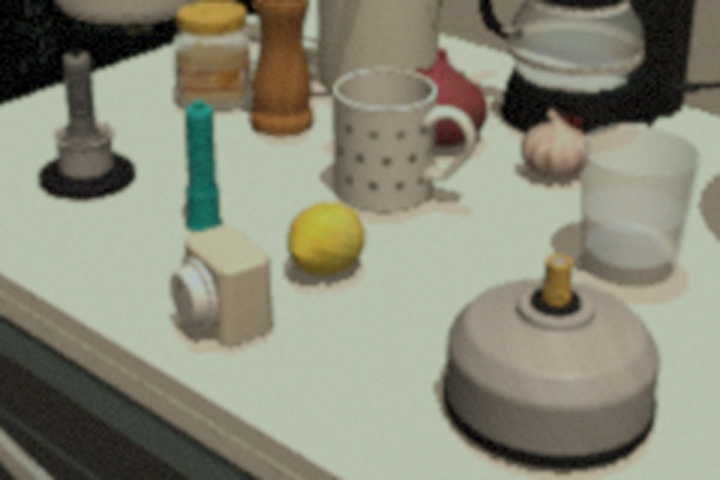

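View pics/tc1.png

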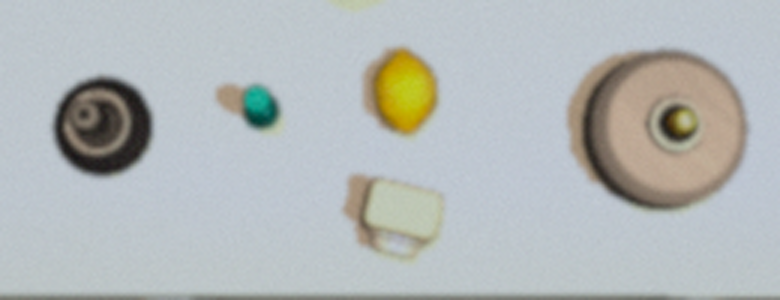

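```bash
python3 - <<'E'
from h import *
from scipy.spatial.transform import Rotation as R
W=pickle.load(open("pics/wrist0.pkl","rb"));V=np.array(W["view"])
c=-V[:3,:3].T@V[:3,3]
q=np.array([-.0,.164,.987,-.001]);Rt=R.from_quat([q[1],q[2],q[3],q[0]]).as_matrix()
print("cam in tool",Rt.T@(c-np.array([.194,.568,.230])),"look",Rt.T@-V[2,:3],"right",Rt.T@V[0,:3],"up",Rt.T@V[1,:3])
T=pickle.load(open("pics/top0.pkl","rb"));S=pickle.load(open("pics/scene0.pkl","rb"))
# stem triangulation, gauge top: blobs by colour
for n,im in(("top",T),("scene",S)):
    P=cloud(im)
    for nm,c0 in(("keg",(.456,-.22)),("gauge",(.455,.22))):
        m=(np.hypot(P[...,0]-c0[0],P[...,1]-c0[1])<.08)
        for lo,hi in((.005,.03),(.03,.06),(.06,.085),(.085,.095),(.095,.105),(.105,.13)):
            k=m&(P[...,2]>lo)&(P[...,2]<hi)
            if k.sum():
                p=P[k];print(n,nm,lo,hi,k.sum(),np.median(p,0).round(3),p.min(0).round(3),p.max(0).round(3))
E
```

```text
cam in tool [ 0.07088337 -0.00059162 -0.15284521] look [-2.60640967e-01  6.59422206e-04  9.65435576e-01] right [ 1.53869977e-03  9.99998780e-01 -2.67623455e-04] up [ 0.96543458 -0.00141576  0.26064166]
top keg 0.005 0.03 140 [ 0.444 -0.169  0.014] [ 0.399 -0.295  0.005] [ 0.519 -0.143  0.029]
top keg 0.03 0.06 937 [ 0.452 -0.204  0.055] [ 0.401 -0.281  0.031] [ 0.522 -0.158  0.06 ]
top keg 0.06 0.085 1177 [ 0.462 -0.216  0.064] [ 0.409 -0.271  0.06 ] [ 0.514 -0.168  0.085]
top keg 0.085 0.095 8 [ 0.459 -0.213  0.091] [ 0.455 -0.217  0.087] [ 0.467 -0.213  0.093]
top keg 0.095 0.105 41 [ 0.461 -0.22   0.101] [ 0.455 -0.227  0.097] [ 0.468 -0.213  0.104]
top gauge 0.005 0.03 545 [0.459 0.223 0.009] [0.378 0.153 0.005] [0.525 0.296 0.03 ]
top gauge 0.03 0.06 176 [0.463 0.227 0.04 ] [0.442 0.206 0.031] [0.49  0.254 0.059]
top gauge 0.06 0.085 17 [0.459 0.22  0.072] [0.454 0.219 0.063] [0.469 0.232 0.084]
top gauge 0.085 0.095 6 [0.456 0.224 0.09 ] [0.455 0.219 0.087] [0.467 0.234 0.092]
top gauge 0.095 0.105 12 [0.463 0.222 0.102] [0.454 0.219 0.096] [0.474 0.239 0.105]
top gauge 0.105 0
[... 356 characters left out ...]
keg 0.085 0.095 45 [ 0.454 -0.225  0.089] [ 0.451 -0.229  0.085] [ 0.462 -0.216  0.095]
scene keg 0.095 0.105 75 [ 0.456 -0.223  0.102] [ 0.451 -0.23   0.095] [ 0.469 -0.215  0.105]
scene gauge 0.005 0.03 367 [0.447 0.211 0.011] [0.422 0.188 0.005] [0.5   0.265 0.03 ]
scene gauge 0.03 0.06 222 [0.455 0.22  0.041] [0.436 0.203 0.03 ] [0.486 0.253 0.06 ]
scene gauge 0.06 0.085 88 [0.455 0.221 0.073] [0.449 0.216 0.06 ] [0.469 0.236 0.085]
scene gauge 0.085 0.095 34 [0.455 0.221 0.09 ] [0.449 0.216 0.085] [0.466 0.233 0.095]
scene gauge 0.095 0.105 38 [0.455 0.221 0.1  ] [0.45  0.217 0.095] [0.468 0.232 0.105]
scene gauge 0.105 0.13 39 [0.459 0.225 0.11 ] [0.45  0.215 0.105] [0.469 0.236 0.115]
```

```bash
python3 - <<'E'
from bench import *
from h import *
q=[0,0,1,0]
for p in([.49,.226,.25],[.462,.226,.079],[.46,-.22,.18]):
    print(p,inverse_kinematics(p,q))
move_to([.495,.226,.24],q);a=get_image("wrist");sa=state();print(sa["time"],sa["ee_pos"])
move_l([.470,.226,.20],0.15);b=get_image("wrist");sb=state();print(sb["time"],sb["ee_pos"],sb["ft_force"])
pickle.dump((a,sa,b,sb),open("pics/gv.pkl","wb"))
cv2.imwrite("pics/ga.png",a["frame"]);cv2.imwrite("pics/gb.png",b["frame"])
for im in(a,b): print(proj(im,[.462,.226,.11]),proj(im,[.462,.226,.042]),dep(im,*proj(im,[.462,.226,.11])))
E
```

```text
[0.49, 0.226, 0.25] [ 3.69098354e-01 -6.67873132e-02  1.35553146e+00 -4.44089210e-16
  1.85284851e+00 -1.20169797e+00]
[0.462, 0.226, 0.079] [ 3.88796594e-01 -1.16961261e-01  1.70571011e+00 -4.44089210e-16
  1.55284380e+00 -1.18199973e+00]
[0.46, -0.22, 0.18] [-5.12834545e-01 -1.56470190e-01  1.56236376e+00 -4.44089210e-16
  1.73569909e+00 -2.08363087e+00]
1.8667 [0.49466975 0.22685164 0.23998747]
2.3833 [0.47035413 0.22644452 0.20100987] [-0.24120691  0.38602768  0.10250882]
(np.float64(279.2041711277687), np.float64(163.496283719307)) (np.float64(279.3320268691517), np.float64(154.52949001218798)) [0.46147075 0.22600685 0.1139411 ]
(np.float64(279.4409375710813), np.float64(204.59648652163975)) (np.float64(279.5537285342462), np.float64(186.19551903303136)) [0.46134328 0.22600278 0.11254005]
```

View pics/ga.png

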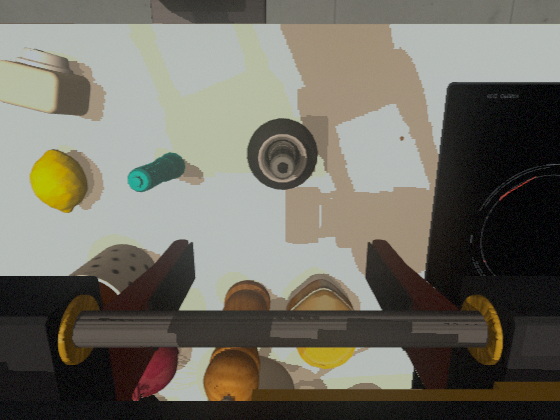

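View pics/gb.png

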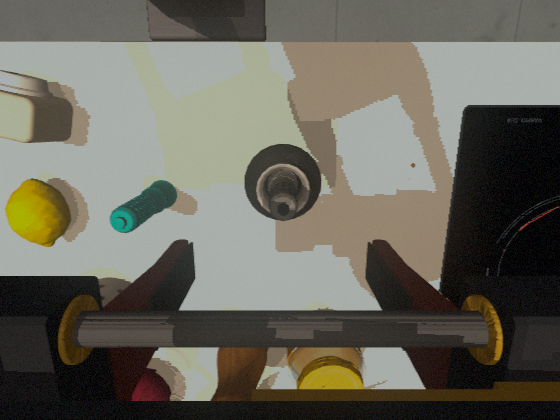

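```bash
python3 - <<'E'
from h import *
a,sa,b,sb=pickle.load(open("pics/gv.pkl","rb"))
A=cv2.resize(a["frame"][110:200,230:330],None,fx=4,fy=4,interpolation=cv2.INTER_NEAREST)
B=cv2.resize(b["frame"][135:235,235:335],None,fx=4,fy=4,interpolation=cv2.INTER_NEAREST)
h=max(A.shape[0],B.shape[0]);o=np.zeros((h,800,3),np.uint8);o[:A.shape[0],:400]=A;o[:B.shape[0],400:]=B
cv2.imwrite("pics/gab.png",o)
for im in(a,b):
    P=cloud(im);m=(np.hypot(P[...,0]-.46,P[...,1]-.226)<.03)
    for lo,hi in((.1,.1105),(.1105,.118)):
        k=m&(P[...,2]>lo)&(P[...,2]<hi);vv,uu=np.nonzero(k);print(k.sum(),uu.mean(),vv.mean(),uu.min(),uu.max(),vv.min(),vv.max(),np.mean(P[k],0).round(4),np.mean([P[k].min(0),P[k].max(0)],0).round(4))
E
```

```text
423 281.8037825059102 165.4113475177305 269 294 153 179 [0.4639 0.2282 0.1082] [0.4651 0.2279 0.1053]
100 281.62 167.32 273 288 159 176 [0.4647 0.228  0.1133] [0.4653 0.2271 0.1129]
526 282.62927756653994 205.1254752851711 269 296 192 220 [0.4629 0.2284 0.1079] [0.4646 0.2283 0.1053]
132 282.07575757575756 208.77272727272728 271 289 198 215 [0.4643 0.2279 0.1133] [0.463  0.2264 0.1129]
```

View pics/gab.png

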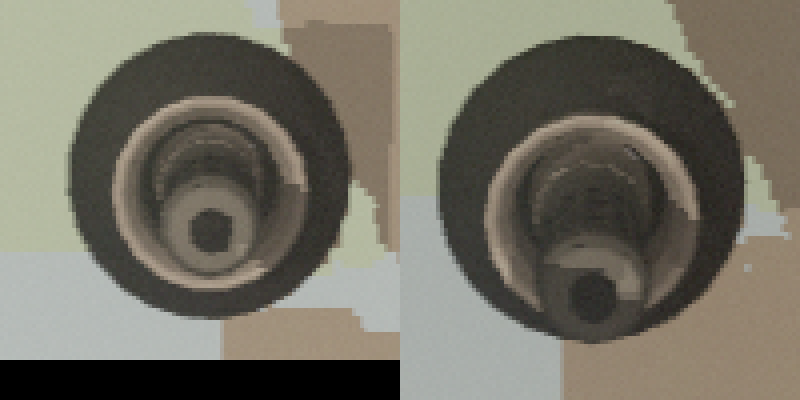

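```bash
python3 - <<'E'
from h import *
a,sa,b,sb=pickle.load(open("pics/gv.pkl","rb"))
for n,pa,pb,z in(("cap",(282.5,167.7),(283.3,209.2),.1125),("barreltop",(282.2,165.6),(283.2,206),.110),("disc",(282.2,153.8),(282.8,182.3),.012),("rim",(282.4,158.3),(283,190),.042)):
    print(n,tri(ray(a,*pa),ray(b,*pb)),onz(a,*pa,z).round(4),onz(b,*pb,z).round(4))
E
```

```text
cap (array([0.46546314, 0.2287911 , 0.11011913]), np.float64(0.00010972980549711686)) [0.4651 0.2287 0.1125] [0.4648 0.2288 0.1125]
barreltop (array([0.46450334, 0.22866967, 0.10451934]), np.float64(0.00029804575430855196)) [0.4637 0.2285 0.11  ] [0.4631 0.2288 0.11  ]
disc (array([0.46493724, 0.22922331, 0.00732553]), np.float64(0.00013414350262863932)) [0.4644 0.2291 0.012 ] [0.464  0.2292 0.012 ]
rim (array([0.46610914, 0.22919138, 0.03955844]), np.float64(7.115949235671444e-05)) [0.4658 0.2291 0.042 ] [0.4656 0.2292 0.042 ]
```

```bash
python3 - <<'E'
from bench import *
from h import *
move_l([.4647,.2288,.16],.12);move_l([.4647,.2288,.079],.08);s=state();print(s["time"],s["ee_pos"],s["ft_force"].round(2) if hasattr(s["ft_force"],'round') else s["ft_force"])
a=get_image("wrist");cv2.imwrite("pics/pre.png",a["frame"])
close();s=state();print(s["time"],s["ee_pos"],s["ft_force"],s["moment"],s["finger_gap"])
b=get_image("wrist");pickle.dump((a,b,s),open("pics/gr.pkl","wb"))
cv2.imwrite("pics/gr.png",np.hstack([a["frame"][:,80:480],b["frame"][:,80:480]]))
E
```

```text
4.025 [0.46510266 0.22897676 0.07978722] [-0.69  0.25  0.45]
5.1083 [0.46470802 0.22880088 0.07900388] [-0.38311928 -0.70259041 -0.95216693] [-0.00817476 -0.04717236  0.03184544] 0.021190364699130843
```

View pics/gr.png

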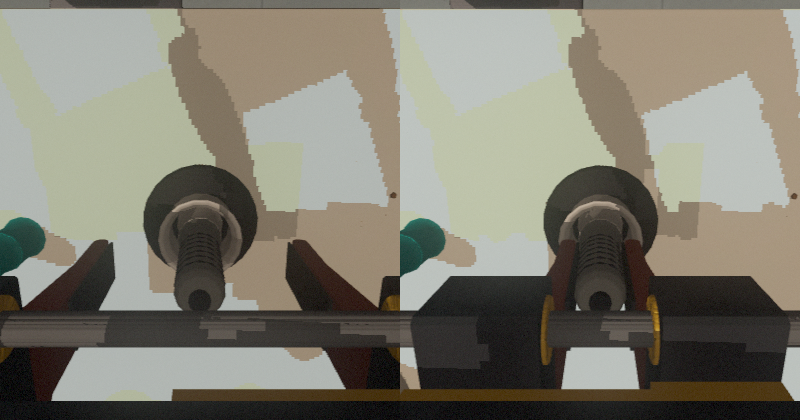

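```bash
python3 - <<'E'
from bench import *
from h import *
a,b,s=pickle.load(open("pics/gr.pkl","rb"))
print("cap grasp view",onz(b,280,300,.1125))
move_l([.4647,.2288,.125],.06);s=state();print(s["time"],s["ft_force"],s["finger_gap"])
move_l([.4647,.2288,.23],.15)
move_to([.51,-.22,.22],[0,0,1,0]);s=state();print(s["time"],s["ee_pos"]);a=get_image("wrist")
move_l([.53,-.22,.20],.12);s2=state();b=get_image("wrist");print(s2["time"],s2["ee_pos"],s2["ft_force"])
pickle.dump((a,b),open("pics/kv.pkl","wb"))
for im in(a,b):print(proj(im,[.46,-.22,.1]))
cv2.imwrite("pics/ka.png",a["frame"])
def c(im):
    u,v=map(int,proj(im,[.46,-.22,.1]));return cv2.resize(im["frame"][max(v-50,0):max(v-50,0)+120,u-50:u+50],None,fx=4,fy=4,interpolation=cv2.INTER_NEAREST),(u-50,max(v-50,0))
A,oa=c(a);B,ob=c(b);print(oa,ob);cv2.imwrite("pics/kab.png",np.hstack([A,B]))
E
```

```text
cap grasp view [0.46325081 0.22874372 0.1125    ]
6.075 [-1.0337027   0.1279592  -1.70528201] 0.021439518401170834
8.575 [ 0.51033635 -0.2190303   0.22004409]
9.0083 [ 0.52991886 -0.21927039  0.19910789] [-0.16052933 -0.35619276 -1.27668318]
(np.float64(278.8989111806577), np.float64(142.72271693557835))
(np.float64(279.132967671402), np.float64(117.29244708434672))
(228, 92) (229, 67)
```

View pics/ka.png

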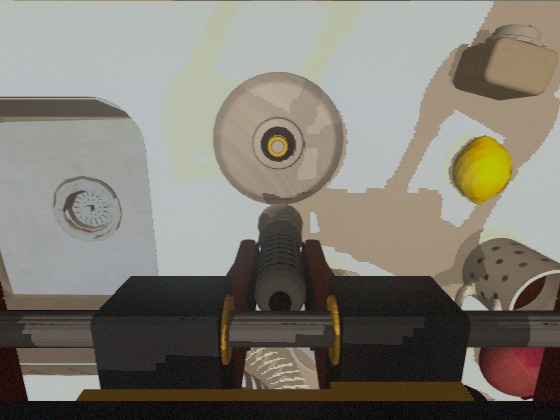

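View pics/kab.png

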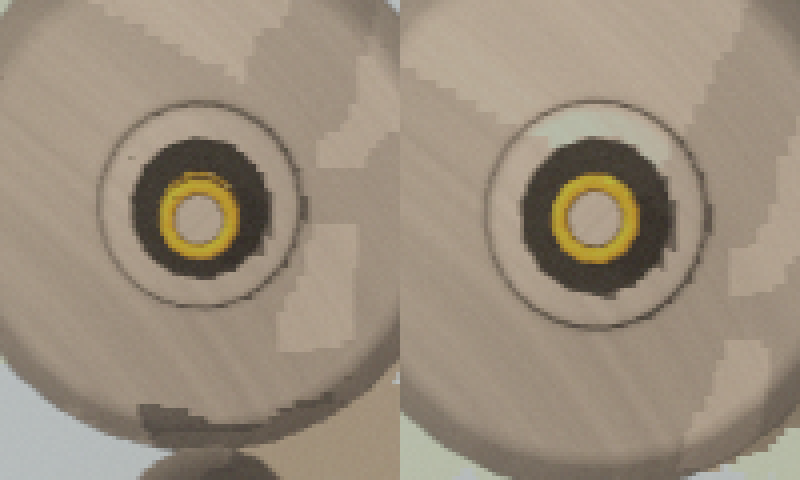

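```bash
python3 - <<'E'
from h import *
a,b=pickle.load(open("pics/kv.pkl","rb"))
for n,pa,pb,z in(("stem",(277.7,147),(277.8,121.8),.101),("neck",(277.7,142.8),(278.1,120.4),.074)):
    print(n,tri(ray(a,*pa),ray(b,*pb)),onz(a,*pa,z).round(4),onz(b,*pb,z).round(4))
for im in(a,b):
    hsv=cv2.cvtColor(im["frame"],cv2.COLOR_BGR2HSV);m=cv2.inRange(hsv,(18,120,90),(35,255,255));m[:, :250]=0;m[:,310:]=0;m[180:]=0
    cs,_=cv2.findContours(m,cv2.RETR_EXTERNAL,cv2.CHAIN_APPROX_NONE);c=max(cs,key=cv2.contourArea);print(cv2.fitEllipse(c),cv2.minEnclosingCircle(c))
    P=cloud(im);k=(np.hypot(P[...,0]-.46,P[...,1]+.22)<.02)&(P[...,2]>.09)&(P[...,2]<.13);p=P[k];print(k.sum(),np.percentile(p[:,2],[5,50,95]).round(4),((p.min(0)+p.max(0))/2).round(4),np.median(p,0).round(4))
    k=(np.hypot(P[...,0]-.46,P[...,1]+.22)<.021)&(np.hypot(P[...,0]-.46,P[...,1]+.22)>.016);print("neck z",np.median(P[k][:,2]))
E
```

```text
stem (array([ 0.46307175, -0.22092675,  0.10284331]), np.float64(9.644745166625364e-06)) [ 0.4632 -0.2209  0.101 ] [ 0.4631 -0.2209  0.101 ]
neck (array([ 0.46248171, -0.22100504,  0.06783369]), np.float64(0.000257548314076203)) [ 0.462  -0.2211  0.074 ] [ 0.4624 -0.2208  0.074 ]
((277.313232421875, 145.51527404785156), (19.54102897644043, 21.2675724029541), 179.29563903808594) ((277.1060485839844, 145.46969604492188), 10.920828819274902)
321 [0.0986 0.1019 0.103 ] [ 0.4626 -0.2219  0.0974] [ 0.4624 -0.2215  0.1019]
neck z 0.07316469681913212
((277.3851013183594, 121.07254028320312), (21.488378524780273, 22.228805541992188), 8.640837669372559) ((277.32977294921875, 121.13829803466797), 11.453999519348145)
384 [0.1005 0.1018 0.1031] [ 0.4626 -0.2219  0.0989] [ 0.4626 -0.2215  0.1018]
neck z 0.0729474466886394
```

```bash
python3 - <<'E'
from h import *
a,b=pickle.load(open("pics/kv.pkl","rb"))
for im,t in((a,np.array([.5103,-.2190,.2200])),(b,np.array([.5299,-.2193,.1991]))):
    pc=lambda dx,dy,dz: np.round(proj(im,t+np.array([-dx,dy,-dz])),1)
    print("mouth near edge",pc(.016,0,.067),"left/right",pc(0,.016,.067),pc(0,-.016,.067),"cap c",pc(0,0,-.0335),"top c",pc(0,0,-.031),"top edges",pc(0,.011,-.031),pc(0,-.011,-.031),"top far/near",pc(-.011,0,-.031),pc(.011,0,-.031), "cap near/far",pc(.0045,0,-.0335),pc(-.0045,0,-.0335))
A=cv2.resize(a["frame"][195:320,230:330],None,fx=4,fy=4,interpolation=cv2.INTER_NEAREST)
B=cv2.resize(b["frame"][195:320,230:330],None,fx=4,fy=4,interpolation=cv2.INTER_NEAREST)
o=np.hstack([A,B]);o=np.clip(o.astype(float)*1.8,0,255).astype(np.uint8);cv2.imwrite("pics/hand.png",o)
E
```

```text
mouth near edge [280.1 201.4] left/right [303.8 224.5] [256.3 224.4] cap c [280.2 303.2] top c [280.2 299.9] top edges [307.8 299.9] [252.6 299.8] top far/near [280.1 324.1] [280.3 274.6] cap near/far [280.2 292.8] [280.2 313.4]
mouth near edge [280.  201.6] left/right [303.7 224.7] [256.2 224.6] cap c [280.1 303.1] top c [280.1 299.7] top edges [307.7 299.8] [252.4 299.7] top far/near [280. 324.] [280.2 274.4] cap near/far [280.1 292.7] [280.1 313.3]
```

View pics/hand.png

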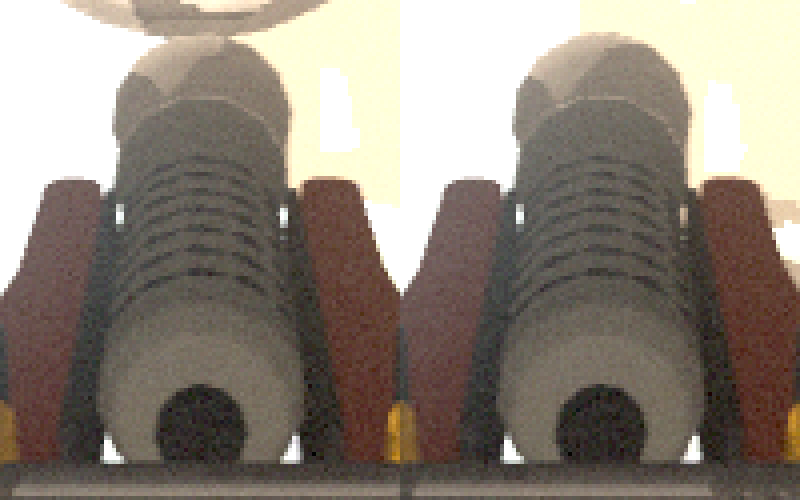

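```bash
cat >> h.py <<'E'
def F(bench,n=3,dt=.03):
    f=[]
    for _ in range(n): bench.hold(dt);f.append(bench.state()["ft_force"])
    return np.mean(f,0)
E
python3 - <<'E'
import bench
from bench import *
from h import *
X,Y=.4627,-.2211
move_l([X,Y,.185],.12);hold(.3);s=state();f0=F(bench,5);print(s["time"],s["ee_pos"],f0)
im=get_image("scene");cv2.imwrite("pics/ab.png",cv2.resize(im["frame"][200:330,310:430],None,fx=5,fy=5,interpolation=cv2.INTER_CUBIC)[:600])
for z in(.172,.166,.162,.159,.157,.156):
    move_l([X,Y,z],.03);f=F(bench)-f0;print(z,state()["ee_pos"].round(4) if hasattr(state()["ee_pos"],'round') else state()["ee_pos"],f.round(2))
    if f[2]>8 or np.hypot(*f[:2])>5: print("STOP");break
s=state();print(s["time"],s["moment"],s["finger_gap"]);np.save("f0.npy",f0)
E
```

```text
10.0833 [ 0.46306288 -0.22104975  0.18493419] [ 0.03472893  0.08962784 -1.33034124]
0.172 [ 0.4628 -0.2211  0.1722] [-0.07 -0.23 -0.09]
0.166 [ 0.4626 -0.221   0.1658] [ 0.05 -0.15 -0.1 ]
0.162 [ 0.4627 -0.2211  0.1619] [-0.31  0.26  0.89]
0.159 [ 0.4627 -0.2211  0.1589] [-0.44 -0.23  1.81]
0.157 [ 0.4627 -0.2211  0.1572] [-0.74  0.05  3.62]
0.156 [ 0.4627 -0.2211  0.1561] [-1.18  0.77  3.55]
12.8667 [ 0.19451368  0.16126457 -0.01012353] 0.02148687582657883
```

View pics/ab.png

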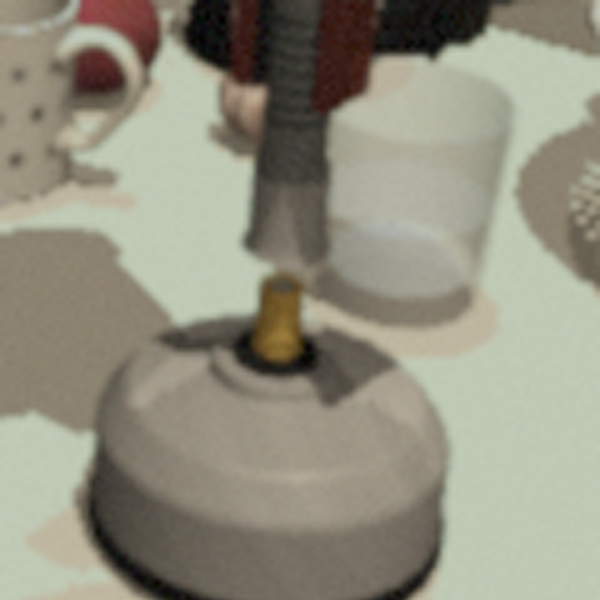

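```bash
python3 - <<'E'
import bench
from bench import *
from h import *
X,Y=.4627,-.2211;f0=np.load("f0.npy");z=.156;st=.0006
for i in range(12):
    z-=st
    move_l([X,Y,z],.02);f=F(bench,3)-f0;s=state();print(round(z,4),round(s["ee_pos"][2],4),f.round(2),round(s["time"],2))
    if f[2]>11.5 or np.hypot(*f[:2])>5: break
    if f[2]>8: st=.0004
s=state();print(s["time"],s["moment"],s["finger_gap"]);np.save("z.npy",z)
E
```

```text
0.1554 0.1554 [-0.2   0.31  4.16] 13.22
0.1548 0.1548 [-0.71  0.35  4.09] 13.57
0.1542 0.1542 [-0.93  0.58  3.83] 13.92
0.1536 0.154 [-0.92  0.57  6.38] 14.27
0.153 0.1538 [-1.75  1.12  8.51] 14.62
0.1526 0.1536 [-1.77  1.03  8.83] 14.97
0.1522 0.1534 [-2.38  0.72  9.72] 15.32
0.1518 0.1532 [-2.76  1.18 11.02] 15.67
0.1514 0.153 [-2.86  1.64 11.66] 16.02
16.0167 [0.40640926 0.52538941 0.00404373] 0.021046359825790062
```

```bash
python3 - <<'E'
import bench
from bench import *
from h import *
X,Y=.4623,-.2209;f0=np.load("f0.npy");z=float(np.load("z.npy"))
for st in(.0005,.0007,.0005,.0004,.0003,.0003,.0003,.0003):
    z-=st
    move_l([X,Y,z],.02);f=F(bench,3)-f0;s=state();print(round(z,4),s["ee_pos"].round(4),f.round(2),round(s["time"],2))
    if f[2]>17 or np.hypot(*f[:2])>6: break
np.save("z.npy",z)
for i in range(6):
    hold(.15);f=F(bench,2)-f0;print(f.round(2))
s=state();print(s["time"],s["ee_pos"],s["moment"],s["finger_gap"])
im=get_image("scene");cv2.imwrite("pics/pr.png",cv2.resize(im["frame"][170:330,310:430],None,fx=5,fy=5,interpolation=cv2.INTER_CUBIC)[:600])
w=get_image("wrist");cv2.imwrite("pics/prw.png",w["frame"])
E
```

```text
0.1509 [ 0.4628 -0.2211  0.1529] [-1.61  1.38 12.18] 16.37
0.1502 [ 0.4628 -0.2211  0.1525] [-2.25  1.37 13.37] 16.72
0.1497 [ 0.4629 -0.2211  0.1522] [-2.55  1.57 15.04] 17.07
0.1493 [ 0.4629 -0.2211  0.152 ] [-2.44  2.22 15.44] 17.42
0.149 [ 0.4629 -0.2212  0.1519] [-2.74  2.25 15.88] 17.77
0.1487 [ 0.4629 -0.2212  0.1518] [-3.18  2.06 16.44] 18.12
0.1484 [ 0.4629 -0.2212  0.1516] [-3.55  2.68 17.14] 18.47
[-3.94  2.35 17.05]
[-3.54  2.1  16.77]
[-3.87  1.8  17.14]
[-3.51  1.83 17.55]
[-3.93  2.54 16.97]
[-3.22  1.77 16.7 ]
19.7667 [ 0.46293021 -0.22117591  0.15159106] [ 0.52379429  0.74774481 -0.03788026] 0.021062083456108636
```

View pics/pr.png

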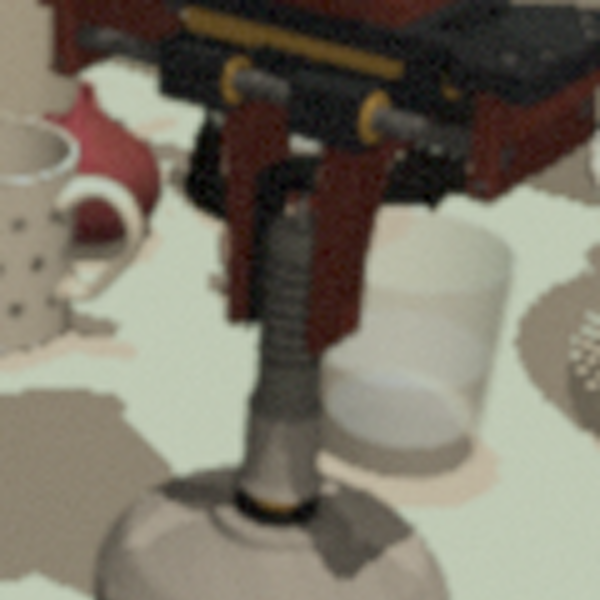

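View pics/prw.png

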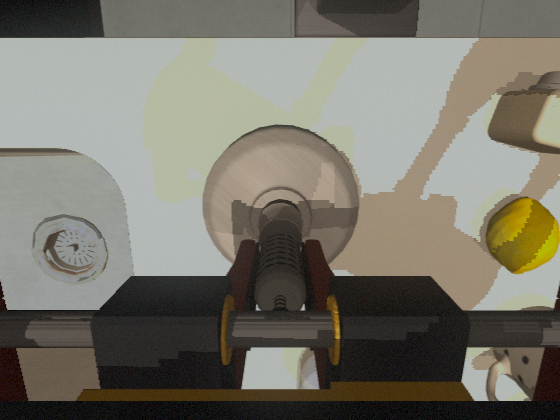

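```bash
python3 - <<'E'
import bench
from bench import *
from h import *
X,Y=.4625,-.2210;f0=np.load("f0.npy")
move_l([X,Y,.155],.03);move_l([X,Y,.19],.06);hold(.1);print(state()["time"],F(bench,2)-f0)
move_l([.475,-.2,.225],.12);hold(.2)
w=get_image("wrist");s=state();print(s["time"],s["ee_pos"],s["finger_gap"]);pickle.dump((w,s),open("pics/af.pkl","wb"))
A=w["frame"][195:320,230:330]
o=np.clip(cv2.resize(A,None,fx=4,fy=4,interpolation=cv2.INTER_NEAREST)*1.8,0,255).astype(np.uint8)
a=pickle.load(open("pics/kv.pkl","rb"))[0]["frame"][195:320,230:330];a=np.clip(cv2.resize(a,None,fx=4,fy=4,interpolation=cv2.INTER_NEAREST)*1.8,0,255).astype(np.uint8)
cv2.imwrite("pics/af.png",np.hstack([a,o]))
im=get_image("scene");cv2.imwrite("pics/afs.png",cv2.resize(im["frame"][130:330,180:440],None,fx=3,fy=3,interpolation=cv2.INTER_CUBIC))
E
```

```text
21.0667 [-0.23737382 -0.7246088  -0.4432905 ]
21.8917 [ 0.47461693 -0.20016174  0.22414552] 0.02129262739996185
```

View pics/af.png

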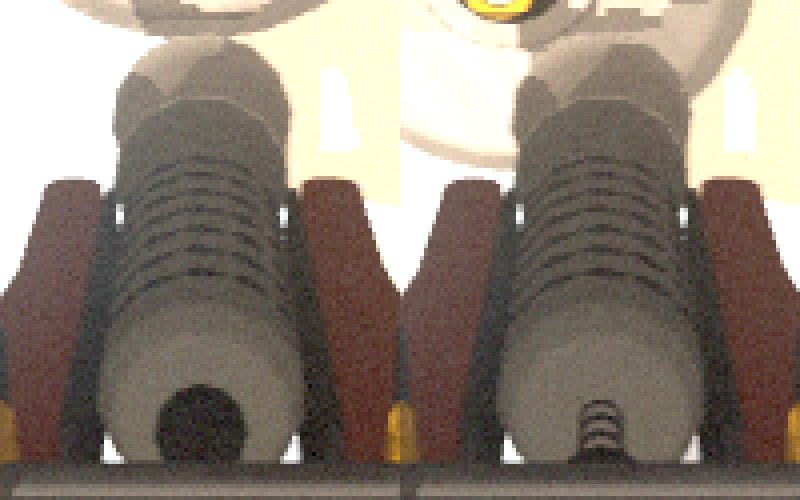

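View pics/afs.png

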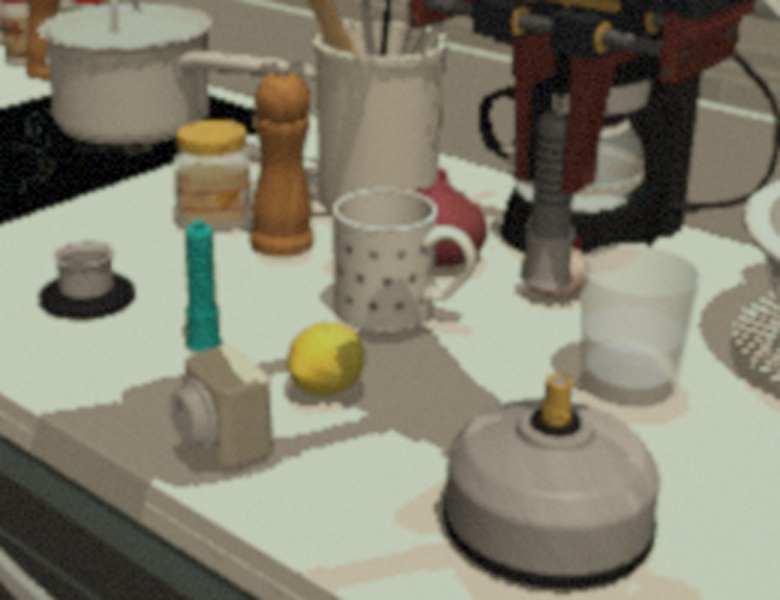

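```bash
python3 - <<'E'
import bench
from bench import *
from h import *
X,Y=.4647,.2288
move_to([X,Y,.225],[0,0,1,0]);move_l([X,Y,.135],.1);hold(.25);f0=F(bench,4);s=state();print(s["time"],s["ee_pos"])
for z in(.12,.105,.09,.082,.0805,.0797,.0791,.0786,.0782):
    move_l([X,Y,z],.06 if z>.081 else .02);f=F(bench,3)-f0;print(z,state()["ee_pos"].round(4),f.round(2))
    if f[2]>2.5 or np.hypot(*f[:2])>4: print("stop");break
s=state();print(s["time"],s["moment"],s["finger_gap"])
im=get_image("scene");cv2.imwrite("pics/pl.png",cv2.resize(im["frame"][140:270,150:290],None,fx=4,fy=4,interpolation=cv2.INTER_CUBIC))
E
```

```text
24.9583 [0.4647872  0.22883273 0.13524661]
0.12 [0.4647 0.2288 0.12  ] [ 0.05 -0.34  0.56]
0.105 [0.4647 0.2288 0.1051] [ 0.29 -0.19  0.37]
0.09 [0.4647 0.2288 0.09  ] [-0.51 -0.43 -0.18]
0.082 [0.4646 0.2288 0.0819] [0.28 0.16 0.56]
0.0805 [0.4647 0.2288 0.0806] [ 0.34 -0.24  0.25]
0.0797 [0.4647 0.2288 0.0797] [ 0.47 -0.19  0.38]
0.0791 [0.4647 0.2288 0.0791] [ 0.13  0.21 -0.12]
0.0786 [0.4648 0.2289 0.079 ] [-1.15 -0.46  3.39]
stop
28.2417 [-0.07766139  0.12978    -0.00832971] 0.021394842595418243
```

View pics/pl.png

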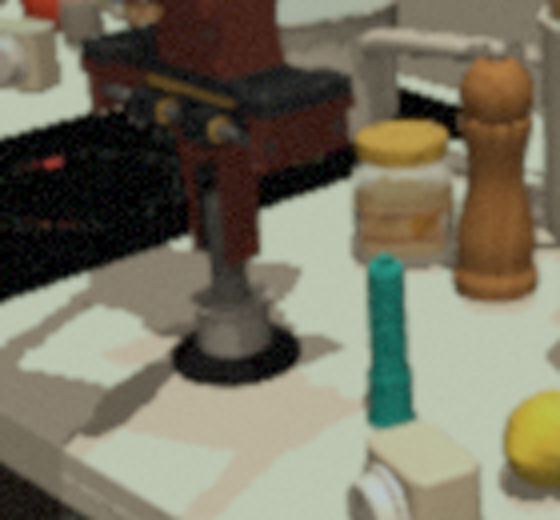

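```bash
python3 - <<'E'
import bench
from bench import *
from h import *
X,Y=.4648,.2289
move_l([X,Y,.079],.02);gripper_open();hold(.2);s=state();print(s["time"],s["finger_gap"],s["ft_force"])
move_l([X,Y,.17],.08);move_l([.495,.2289,.24],.15);hold(.2)
a=get_image("wrist");S=get_image("scene");T=get_image("top");s=state();print(s["time"],s["ee_pos"],s["ft_force"])
pickle.dump((a,S,T),open("pics/fin.pkl","wb"))
cv2.imwrite("pics/finw.png",cv2.resize(a["frame"][90:240,180:380],None,fx=4,fy=4,interpolation=cv2.INTER_CUBIC))
cv2.imwrite("pics/fins.png",cv2.resize(S["frame"][130:330,180:440],None,fx=3,fy=3,interpolation=cv2.INTER_CUBIC))
P=cloud(a);m=np.hypot(P[...,0]-.4645,P[...,1]-.2288)<.012;p=P[m&(P[...,2]>.112)];print(len(p),p[:,2].max(),np.median(p,0))
E
```

```text
29.85 0.08773948084911808 [-0.08412794 -0.12774129  0.4731929 ]
32.1417 [0.49468098 0.22887507 0.23948873] [0.0569301  0.42571748 0.35581539]
6533 0.3479007935744699 [0.47041099 0.2288079  0.32796169]
```

View pics/finw.png

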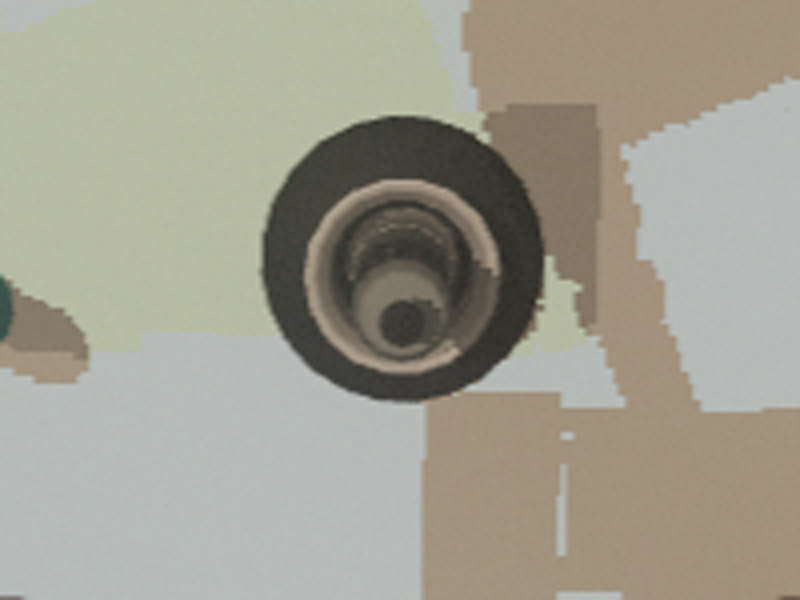

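View pics/fins.png

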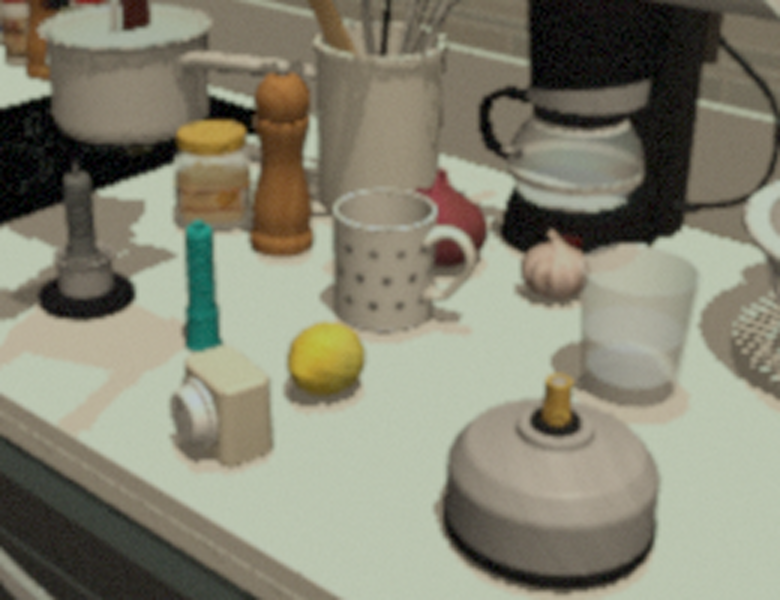

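```bash
python3 - <<'E'
from bench import *
from h import *
a,S,T=pickle.load(open("pics/fin.pkl","rb"));T0=pickle.load(open("pics/top0.pkl","rb"))
S0=pickle.load(open("pics/scene0.pkl","rb"))
P=cloud(a);m=(np.hypot(P[...,0]-.4645,P[...,1]-.2288)<.012)&(P[...,2]<.15);
k=m&(P[...,2]>.115);print("cap",k.sum(),np.percentile(P[k][:,2],[10,50,90]),np.median(P[k],0))
def brass(im):
    hsv=cv2.cvtColor(im["frame"],cv2.COLOR_BGR2HSV);mm=cv2.inRange(hsv,(15,120,60),(35,255,255));mm[:, :350]=0;mm[:,400:]=0;mm[:230]=0;mm[310:]=0
    v,u=np.nonzero(mm);return u.mean(),v.mean()
print("stem scene before/after",brass(S0),brass(S),"top",brass(T0),brass(T))
job_done();print(state()["time"])
E
```

```text
cap 102 [0.12372577 0.12481456 0.12574665] [0.46512955 0.22866153 0.12481456]
stem scene before/after (np.float64(365.53389830508473), np.float64(265.00847457627117)) (np.float64(365.60504201680675), np.float64(264.94117647058823)) top (np.float64(375.5135135135135), np.float64(255.78378378378378)) (np.float64(375.4594594594595), np.float64(255.86486486486487))
the job is handed in; nothing more can be done
the job is handed in; nothing more can be done
```

I took the grey gauge from its stand and pressed it over the keg's stem. I then put it back upright in the stand with the rod out, released it, and handed the job in at about 32 s.

- **Press:** the stem's end was about 29 mm above the neck, both by feel and by camera. The push built up slowly to about 17 N and never went above about 17.6 N in my samples. It stayed near 17 N for over a second. About 4 N of that total is probably the rod's friction, so the seal itself carried roughly 13–14 N by my estimate. Sideways force reached about 4.5 N.
- **Rod:** the cap now stands at about 0.125 m, against about 0.113 m before, so the rod is about 12 mm out. The gauge did not slip in the grip.
- **Return:** the gauge seated at the same height it was taken from. It stands upright, and the gripper is open and clear of it.
- **Keg and other things:** the keg's stem is within 0.1 px of where it started in both the scene and top views. The bystanders and the turquoise look-alike look unmoved by eye; I did not measure them.
- **Disagreements:** triangulated heights of the stand disc and the keg neck came out 5–6 mm lower than stated, though the neck's depth reading agreed to 1 mm. In the hand, the gauge looked tilted by less than 1°.

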